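# Pack used toner cartridges by weight, heaviest at the bottom

### The arm

A 6-joint arm with a two-finger parallel gripper is mounted at the origin on the work surface. World frame = base frame: x ahead of the robot, y to its left, z up, the work surface at z = 0. Lengths are in m, angles in rad, forces in N, time in s.
With the tool pointing down it reaches from about 0.225 to 0.875 m from the base axis. Payload 3.4 kg.
Tool frame: the origin (TCP) lies midway between the tips of the shut fingers; the grasp point (between the pads) lies 19 mm behind it; x points along the fingers, y is the direction in which the jaws open and shut, and the axes are right-handed (so a half turn about x gives the same grasp; the last joint's range is limited). The gripper opens to 85 mm and grips with 20 to 120 N. Pads are 22 mm wide; open, the fingers measure 114 mm over their backs; the gripper's body (76 mm by 85 mm) begins 54 mm behind the grasp point. The pads swing forward as they close: fully open they stand 13 mm farther back than shut.
Start: joints at [1.197, 0.276, 1.505, -0, 1.361, -0.121], TCP at [0.144, 0.557, 0.231] pointing down, gripper open.
Joint ranges: [-2.89, 2.89], [-0.75, 2.08], [0.22, 2.7], [-1.18, 4.32], [0.11, 2.71], [-2.7, 2.7]. Speed limits (rad/s): [2.57, 2.57, 3.14, 3.14, 3.14, 3.14].

### API

Orientations are given as a unit quaternion [w, x, y, z].
In Python, from rig import manip, get_image, get_calibration, ticket gives the robot as it stands. The module is installed in compiled form; this text tells all that it offers.
- The arm moves only by the tool arm_command, never from a script. Its argument "series" is text: rows parted by semicolons, each of 7 numbers parted by spaces: the shift along the tool's x, y, z in units of 0.1 m (1.0 is 0.1 m), then the turn, a rotation vector about the tool's x, y, z in units of pi rad (1.0 is pi rad), then the opening, from -1 (shut) to 1 (fully open), so that 0 is half open. In form: tx ty tz rx ry rz claw; .... A call has 1 to 12 rows; each row shifts and turns the commanded pose from where the row before left it, along the tool's axes as they then stand; what a row does not reach is not made up. A row lasts 1/12 s, in which the tool goes at most 41.7 mm and 7.16 degrees, less where a joint would pass 70% of its speed; a pose out of reach is approached as far as the arm can. A call with a number of a shift or a turn outside -1 to 1 is refused whole. A call with a gripper value outside its range is refused whole. The fingers move at their own pace and stop on an object; "squeeze" is the grip in N (left out, the last holds). Time passes only in rows, so rows that do not move let the fingers close. It gives the time, the measured TCP pose, the force and the opening at its end, in the units of the state.
- manip.get_state(): the state, without advancing time (a new reading comes with each control period).
- get_image(name): name is "side" or "top" or "wrist"; returns the picture (400x640x3 uint8, red, green, blue); there is no depth.
- get_calibration(name): a dict with "fx", "fy", "cx", "cy" (pixels), "cam_to_world" (4x4, takes a point from camera to world coordinates); the wrist camera has in their place "tool_from_camera" (4x4, takes a point from camera to tool coordinates, whose origin is the TCP and whose axes are the tool frame's). Camera axes: x right, y down, z forward; pixel columns grow to the right and rows downward; lengths in m; the calibration is good to about 2 mm. A picture is of the moment at which its call begins: read the wrist's pose just before it. get_calibration takes no time and is no camera call.
- ticket.sign_off(): hands the job in, once; it reports no verdict.
The state is a dict: "clock": time; "qpos": joint angles; "qd": joint speeds; "effort": joint torques, N m; "position": TCP position; "ee_rot": TCP orientation; "contact_force": force on the tool from outside, world axes, zero at the start; "moment": the same for the moment, N m; "width": finger opening in m.
Only numpy, scipy, OpenCV 4.12 (cv2) and the standard library are available. Lean on these libraries where they do the work, as an engineer would, in place of code of your own. Each camera call takes 0.05 s, during which the arm holds its last target. There are 200 camera calls.

### The job

These three used toner cartridges look alike but have different amounts of toner left: judge their weights by lifting them, then pack them for return in one flat pile between the white foam end caps of the open carton, heaviest at the bottom, the next on it and the lightest on top. Keep them label up and about level all the time, lay them down rather than letting them fall, and leave the other things on the counter where they are.

Things in the scene. Friction and masses are not known exactly. Their poses are not given: they have to be found in the camera images.
- cartridge_a_centre (a point): Centre (21 mm above the underside) of a black toner cartridge: flat-sided box 190 mm long (own x), 52 wide (y), 42 high (z); blank pale label on top, white drive gear on the +x end (3 mm proud); balanced about its middle. The three are alike outside; each weighs 0.3 to 1 kg, differing by 0.15 kg or more. Starts flat on the counter, label up.
- cartridge_b_centre (a point): Centre (21 mm above the underside) of a black toner cartridge: flat-sided box 190 mm long (own x), 52 wide (y), 42 high (z); blank pale label on top, white drive gear on the +x end (3 mm proud); balanced about its middle. The three are alike outside; each weighs 0.3 to 1 kg, differing by 0.15 kg or more. Starts flat on the counter, label up.
- cartridge_c_centre (a point): Centre (21 mm above the underside) of a black toner cartridge: flat-sided box 190 mm long (own x), 52 wide (y), 42 high (z); blank pale label on top, white drive gear on the +x end (3 mm proud); balanced about its middle. The three are alike outside; each weighs 0.3 to 1 kg, differing by 0.15 kg or more. Starts flat on the counter, label up.
- carton_floor (a point): Centre of the inside floor of the return carton, 4 mm above the counter; x along the carton, y across, z up. Fixed cardboard tray 234 x 140 mm outside, walls 4 mm thick, their tops 48 mm above this floor, white foam cap at each end. Cartridges lie along x, either end first, one on another in three layers: centres 21, 63 and 105 mm above this point.
- channel_mouth (a point): Centre of the channel between the two foam end caps, at the height of their tops (110 mm above the floor), axes as the carton's. Channel 64 mm wide, 202 long; its top 14 mm flare out by 8 mm at the sides, 5 at the ends. Foam cheeks beside it only 65 to 101 mm from the middle along x; between them it is open over the tray's inside width of 132 mm: 40 mm for fingers each side.
- staple_box: Small cardboard box of staples, 62 x 30 x 26 mm, origin under its centre. A bystander.
- marker: Grey and black marker pen lying flat, 118 mm long along own x, 17 mm thick, origin under its centre. A bystander.
- tape_roll: Roll of brown packing tape lying flat, 100 mm across, 48 mm high, origin under its centre. A bystander.
- stapler: Black desk stapler, 150 mm long along own x, 36 mm wide, about 45 mm high, origin under its centre. A bystander.
- mug: White mug, 80 mm across, 95 mm high, handle at own +y, origin under its centre. A bystander.
- ink_bottle: Black ink bottle with label, 48 mm across, 120 mm high, origin under its centre. A bystander.
Things that resemble listed ones, but are neither listed nor needed, are in the scene too. Leave any yellow look-alike of the part that bears cartridge_a_centre alone.

How it is judged:
At the end, for the whole second after the job is handed in: One pile at rest in the carton, label up: heaviest on the floor (so it carries under 10.7 N), middle one, lightest on top (under 4.7 N); each centre within 15 mm of the carton's middle seen from above, 8 mm of its layer's height, lengthwise within 0.17 rad, level within 0.09 rad (horizontal distance between each of cartridge_a_centre, cartridge_b_centre, cartridge_c_centre and carton_floor below 0.015 m and angle between each of cartridge_a_centre, cartridge_b_centre, cartridge_c_centre's own z axis and vertical below 0.09 rad and angle between the x axis of each of cartridge_a_centre, cartridge_b_centre, cartridge_c_centre and the x axis of carton_floor, either way round below 0.17 rad and linear speed of each of cartridge_a, cartridge_b, cartridge_c below 0.02 m/s and ((z of cartridge_a_centre in the frame of carton_floor between 0.013 and 0.029 m and contact force between cartridge_a and cartridge_b below 10.7 N and contact force between cartridge_a and cartridge_c below 10.7 N) or (z of cartridge_b_centre in the frame of carton_floor between 0.013 and 0.029 m and contact force between cartridge_b and cartridge_a below 10.7 N and contact force between cartridge_b and cartridge_c below 10.7 N) or (z of cartridge_c_centre in the frame of carton_floor between 0.013 and 0.029 m and contact force between cartridge_c and cartridge_a below 10.7 N and contact force between cartridge_c and cartridge_b below 10.7 N)) and ((z of cartridge_a_centre in the frame of carton_floor between 0.097 and 0.113 m and contact force between cartridge_a and cartridge_b below 4.7 N and contact force between cartridge_a and cartridge_c below 4.7 N) or (z of cartridge_b_centre in the frame of carton_floor between 0.097 and 0.113 m and contact force between cartridge_b and cartridge_a below 4.7 N and contact force between cartridge_b and cartridge_c below 4.7 N) or (z of cartridge_c_centre in the frame of carton_floor between 0.097 and 0.113 m and contact force between cartridge_c and cartridge_a below 4.7 N and contact force between cartridge_c and cartridge_b below 4.7 N))); the robot touches nothing.
It fails at once if a cartridge is let fall (moving faster than 0.7 m/s, a fall of about 25 mm, with no finger touching it) ((linear speed of cartridge_a above 0.7 m/s and contact force between the fingers and cartridge_a below 0.05 N) or (linear speed of cartridge_b above 0.7 m/s and contact force between the fingers and cartridge_b below 0.05 N) or (linear speed of cartridge_c above 0.7 m/s and contact force between the fingers and cartridge_c below 0.05 N)).
It fails at once if a cartridge is tipped more than 0.6 rad from level (angle between any of cartridge_a_centre, cartridge_b_centre, cartridge_c_centre's own z axis and vertical above 0.6 rad).
It fails at once if a bystander on the counter is moved more than 30 mm (distance of any of staple_box, marker, tape_roll, stapler, mug, ink_bottle from where it was at the start of the episode above 0.03 m).
It also fails if it takes over 72 s, if anything falls off the work surface, if the arm or the gripper's body presses on something with over 40 N, if the wrist force passes 120 N, or if a joint passes its speed limit or range.

## Working session

There is one attempt and no reset: what is moved stays moved. The work goes in short steps, Python scripts to look and compute and a tool call to move; the robot and the scene stay as the last step left them, time stands still between calls to the robot, and variables do not carry over. Pictures are saved under pics/ and viewed, about 8 in all and at most 12, crops included, and the job is handed in when it is done.

Besides the shell and the picture viewer there is one more tool, called after ">>>" as name(argument=value, ...) on one line, values as JSON. arm_command: Moves the arm, as the interface text tells. Shifts and turns lie within -1 to 1; 1 stands for 0.1 m of shift or pi rad of turn. Its arguments: {"type":"object","properties":{"series":{"type":"string"},"squeeze":{"type":"number"}},"required":["series"]}

```bash
mkdir -p pics
python3 - <<'E'
from rig import manip,get_image,get_calibration
import cv2,numpy as np
print(manip.get_state())
for n in ("top","side"):
    im=get_image(n); np.save(n+".npy",im); cv2.imwrite(f"pics/{n}0.png",im[:,:,::-1])
    c=get_calibration(n); print(n,c["fx"],c["fy"],c["cx"],c["cy"],np.round(c["cam_to_world"],3).tolist())
c=get_calibration("wrist");print(c)
E
```

```text
{'clock': 0.0, 'qpos': array([ 1.19702610e+00,  2.76600083e-01,  1.50616752e+00, -2.05637378e-06,
        1.36070601e+00, -1.20966333e-01]), 'qd': array([ 0.00083547, -0.00086615, -0.00025598, -0.0005237 , -0.00107887,
        0.00132989]), 'effort': array([-5.62274872e-04, -4.16779053e+01, -2.45800388e+01, -3.66586464e-04,
        1.15007150e-02,  1.30261037e-05]), 'position': array([0.14360446, 0.55621298, 0.23042312]), 'ee_rot': array([ 0.70130298,  0.08849671,  0.70162727, -0.08978661]), 'contact_force': array([ 1.00985658,  0.28429712, -0.28687937]), 'moment': array([-0.00583536, -0.02174906, -0.0015378 ]), 'width': 0.08544276581539967}
top 506.7388465715811 506.7388465715811 323.29475326365576 200.96656605092815 [[0.005, -0.978, 0.206, 0.278], [-1.0, -0.004, 0.006, 0.05], [-0.005, -0.206, -0.978, 1.286], [0.0, 0.0, 0.0, 1.0]]
side 381.2685821746308 381.2685821746308 319.05485835432916 203.78705943189811 [[-0.958, -0.178, 0.223, 0.365], [-0.285, 0.623, -0.729, 0.694], [-0.009, -0.762, -0.647, 0.671], [0.0, 0.0, 0.0, 1.0]]
{'fx': 318.16249335603777, 'fy': 318.16249335603777, 'cx': 321.9422279389105, 'cy': 203.44040324863406, 'tool_from_camera': array([[ 3.32247047e-04, -2.67826234e-01,  9.63467175e-01,
        -1.43802992e-01],
       [ 9.99999918e-01, -1.36167462e-04, -3.82697250e-04,
         9.37829279e-04],
       [ 2.33689243e-04,  9.63467223e-01,  2.67826167e-01,
        -6.67470290e-02],
       [ 0.00000000e+00,  0.00000000e+00,  0.00000000e+00,
         1.00000000e+00]])}
```

View pics/top0.png

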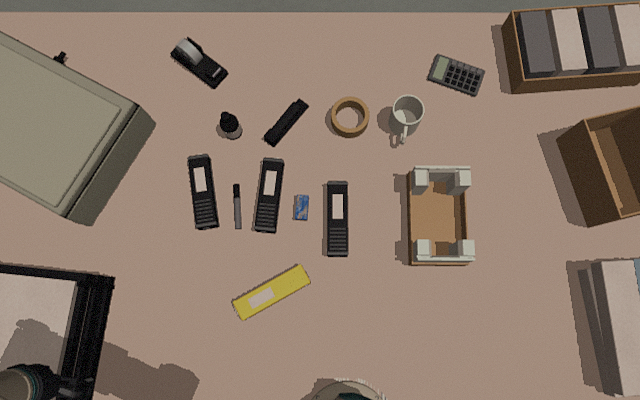

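View pics/side0.png

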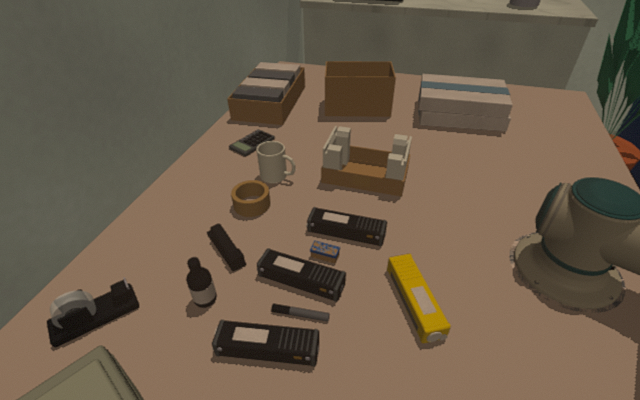

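The top view shows black cartridges near (202,191), (268,195) and (338,218) and the carton near (439,215). The yellow look-alike is at (272,292). The side view shows the same layout. I'll measure them now.

```bash
cat > h.py <<'E'
import numpy as np,cv2
from rig import manip,get_image,get_calibration
from scipy.spatial.transform import Rotation as R
def cam(n,st=None):
    c=get_calibration(n)
    if n!="wrist": return c,np.array(c["cam_to_world"])
    T=np.eye(4);T[:3,:3]=R.from_quat(np.roll(st["ee_rot"],-1)).as_matrix();T[:3,3]=st["position"]
    return c,T@c["tool_from_camera"]
def ray(n,px,st=None):
    c,T=cam(n,st);px=np.atleast_2d(px).astype(float)
    d=np.c_[(px[:,0]-c["cx"])/c["fx"],(px[:,1]-c["cy"])/c["fy"],np.ones(len(px))]@T[:3,:3].T
    return T[:3,3],d
def plane(n,px,z,st=None):
    o,d=ray(n,px,st);return o+d*((z-o[2])/d[:,2])[:,None]
def tri(n1,p1,n2,p2,st1=None,st2=None):
    o1,d1=ray(n1,p1,st1);o2,d2=ray(n2,p2,st2);d1=d1[0];d2=d2[0]
    s=np.linalg.lstsq(np.c_[d1,-d2],o2-o1,rcond=None)[0]
    a=o1+s[0]*d1;b=o2+s[1]*d2
    return (a+b)/2,np.linalg.norm(a-b)
def blobs(mask,amin):
    cs,_=cv2.findContours(mask.astype(np.uint8),cv2.RETR_EXTERNAL,cv2.CHAIN_APPROX_NONE)
    return [c for c in cs if cv2.contourArea(c)>amin]
E
python3 - <<'E'
from h import *
top=np.load("top.npy");side=np.load("side.npy")
g=top.max(2);
m=(g<62);m[:145]=0;m[265:]=0;m[:,:180]=0;m[:,360:]=0
# cartridges filled contours
for c in blobs(m,300):
    r=cv2.minAreaRect(c);print("cart px",np.round(r[0],1),np.round(r[1],1),round(r[2],1))
    b=plane("top",cv2.boxPoints(r),.042);print(" at z42 corners",np.round(b[:,:2],3).tolist(),"centre",np.round(b.mean(0),3))
# labels in both views
def labels(im,box):
    s=im.astype(int);mm=(s.min(2)>120)&(s[:,:,0]-s[:,:,2]<50);k=np.zeros_like(mm);x0,y0,x1,y1=box;k[y0:y1,x0:x1]=1
    out=[]
    for c in blobs(mm&k,60):
        r=cv2.minAreaRect(c);out.append((r[0],r[1]));print("label",np.round(r[0],1),np.round(r[1],1))
    return out
print("top");t=labels(top,(185,150,355,230));print("side");s=labels(side,(220,205,370,350))
for a in sorted(t):
    for b in s:
        p,e=tri("top",a[0],"side",b[0]);
        if e<.012:print(np.round(a[0]),np.round(b[0]),np.round(p,3),round(e,4))
cv2.imwrite("pics/crops.png",np.vstack([cv2.resize(top[150:280,400:480,::-1],None,fx=5,fy=5,interpolation=cv2.INTER_CUBIC)[:600]]))
a=cv2.resize(top[150:280,395:485,::-1],(360,520),interpolation=cv2.INTER_CUBIC);b=cv2.resize(side[120:200,315:420,::-1],(420,320),interpolation=cv2.INTER_CUBIC)
o=np.zeros((520,780,3),np.uint8);o[:,:360]=a;o[:320,360:]=b;cv2.imwrite("pics/crops.png",o)
E
```

```text
cart px [337. 220.] [72. 20.] 90.0
 at z42 corners [[0.585, 0.048], [0.585, -0.002], [0.403, -0.002], [0.403, 0.047]] centre [0.494 0.023 0.042]
cart px [268.6 196.3] [21.3 71.8] 6.9
 at z42 corners [[0.465, 0.229], [0.649, 0.214], [0.642, 0.159], [0.459, 0.177]] centre [0.554 0.195 0.042]
cart px [202.5 192.8] [72.4 23.2] 82.9
 at z42 corners [[0.651, 0.408], [0.659, 0.349], [0.473, 0.317], [0.465, 0.374]] centre [0.562 0.362 0.042]
top
label [337.5 206. ] [24.  9.]
label [269.8 182.5] [ 9.9 24.3]
label [199.7 179. ] [23.7  9.9]
label [269.5 189.5] [ 79. 169.]
side
```

View pics/crops.png

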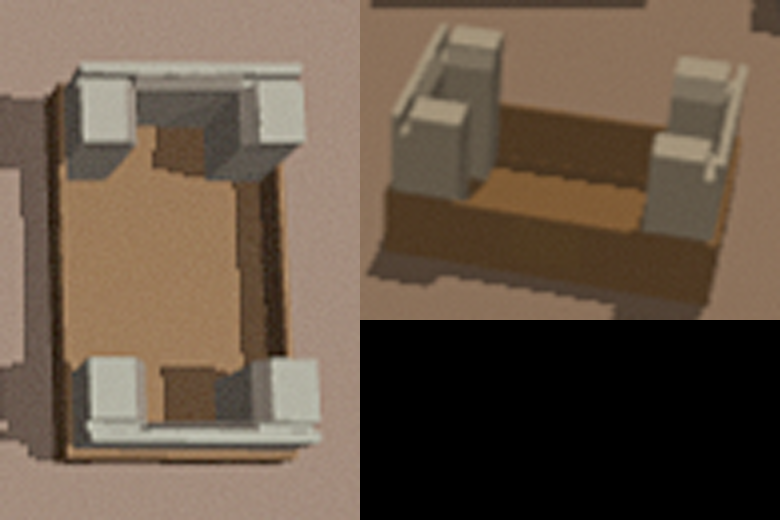

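The crop shows foam caps with clear cheek tops. Outer top corners in crop pixels are about (80,66), (302,66), (90,440) and (320,440). Next I'll take the carton estimate, the side-view labels and the tool axes.

```bash
cat >> h.py <<'E'
def go(p,yaw,st=None,quiet=False):
    "shift (0.1 m) and turn (pi) in present tool axes to TCP p, tool down, tool y at world angle yaw"
    st=st or manip.get_state();Rt=R.from_quat(np.roll(st["ee_rot"],-1)).as_matrix()
    y=np.array([np.cos(yaw),np.sin(yaw),0]);x=np.array([0,0,-1.]);G=np.c_[x,y,np.cross(x,y)]
    d=Rt.T@(np.array(p)-st["position"]);r=R.from_matrix(Rt.T@G).as_rotvec()
    print("shift .1m",np.round(d*10,3),"turn pi",np.round(r/np.pi,4),"deg",np.round(np.degrees(r),1),"minrows",np.ceil(max(np.linalg.norm(d)/.0417,np.degrees(np.linalg.norm(r))/7.16)))
E
python3 - <<'E'
from h import *
top=np.load("top.npy");side=np.load("side.npy")
st=manip.get_state();print(np.round(R.from_quat(np.roll(st["ee_rot"],-1)).as_matrix(),3).tolist())
P=np.array([[80,66],[302,66],[320,440],[90,440]])/4+[395,150]
w=plane("top",P,.114);print(np.round(w,3).tolist(),w.mean(0))
print(tri("top",(415.5,185.5),"side",(340.5,152)),tri("top",(417.5,239.3),"side",(387.5,158.8)))
t=[(337.5,206),(269.8,182.5),(199.7,179)]
for box,tt in zip([(320,210,352,225),(272,255,308,275),(228,326,272,346)],t):
    x0,y0,x1,y1=box;s=side[y0:y1,x0:x1].min(2);_,m=cv2.threshold(s,0,1,cv2.THRESH_OTSU)
    c=max(blobs(m,20),key=cv2.contourArea);M=cv2.moments(c);q=(M["m10"]/M["m00"]+x0,M["m01"]/M["m00"]+y0)
    print(np.round(q,1),tri("top",tt,"side",q))
go((.47,.2,.27),-np.pi/2);go((.47,.2,.27),np.pi/2)
E
```

```text
[[-0.001, 0.25, 0.968], [-0.002, 0.968, -0.25], [-1.0, -0.002, -0.0]]
[[0.611, -0.162, 0.114], [0.612, -0.295, 0.114], [0.388, -0.293, 0.114], [0.387, -0.161, 0.114]] [ 0.49953877 -0.22810023  0.114     ]
(array([ 0.56493269, -0.16323555,  0.10834622]), np.float64(0.0011589579241606364)) (array([ 0.43657055, -0.16363009,  0.10898442]), np.float64(0.0007862342222548368))
[335.5 217.3] (array([0.52862986, 0.02153694, 0.03983292]), np.float64(0.0002508390437472783))
[288.4 263.5] (array([0.58860274, 0.19304491, 0.04021774]), np.float64(0.00044510707463457167))
[250.4 334.5] (array([0.59688845, 0.37128347, 0.04060312]), np.float64(0.000429740704467567))
shift .1m [-0.391 -2.634  4.051] turn pi [9.195e-01 7.000e-04 2.000e-04] deg [1.655e+02 1.000e-01 0.000e+00] minrows 24.0
shift .1m [-0.391 -2.634  4.051] turn pi [-0.0805 -0.0001  0.0005] deg [-14.5  -0.    0.1] minrows 12.0
```

>>> arm_command(series="-0.03 -0.23 0.31 0 0 0 1;-0.03 -0.23 0.31 0 0 0 1;-0.03 -0.23 0.31 0 0 0 1;-0.03 -0.23 0.31 0 0 0 1;-0.03 -0.23 0.31 0 0 0 1;-0.03 -0.23 0.31 0 0 0 1;-0.03 -0.23 0.31 0 0 0 1;-0.03 -0.23 0.31 0 0 0 1;-0.03 -0.23 0.31 0 0 0 1;-0.03 -0.23 0.31 -0.026 0 0 1;-0.03 -0.21 0.31 -0.027 0 0 1;-0.03 -0.2 0.34 -0.027 0 0 0.8", squeeze=60)

```text
clock: 1.1
position: [0.4453, 0.2056, 0.2674]
ee_rot: [0.707, -0.001, 0.708, 0.001]
contact_force: [0.5, -0.4, 0.0]
width: 0.0768
```

>>> arm_command(series="0 0 0 0 0 0 0.7;0 0 0 0 0 0 0.7")

```text
clock: 1.27
position: [0.4469, 0.2063, 0.2668]
ee_rot: [0.707, 0.002, 0.707, -0.002]
contact_force: [0.1, -0.2, -0.7]
width: 0.0726
```

Run:
```python
from h import *
import pickle
st=manip.get_state();im=get_image("wrist");pickle.dump((st,im),open("w1.pkl","wb"));cv2.imwrite("pics/w1.png",im[:,:,::-1])
print(st["clock"],st["position"],st["width"],st["contact_force"])
```

```text
1.2667 [0.44686057 0.20632767 0.26680446] 0.07259286275740473 [ 0.06514172 -0.20973322 -0.74533383]
```

View pics/w1.png

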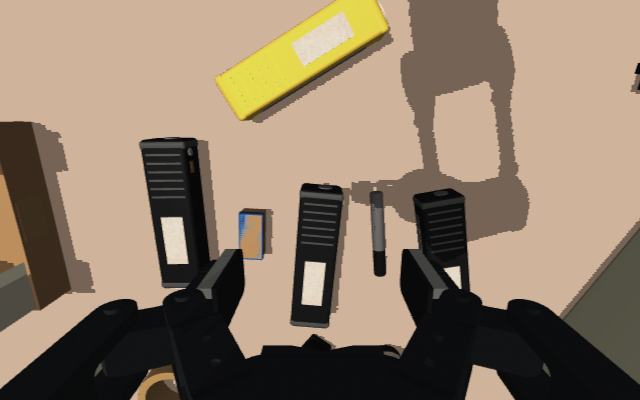

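The wrist view (down = +x, right = +y) shows B with near edge about (322,190) and far edge about (310,324). C spans (170,145) to (185,286), and A is partly hidden behind a finger.

Run:
```python
from h import *
import pickle
st,im=pickle.load(open("w1.pkl","rb"))
for nm,a,b in (("B",(322,190),(310,324)),("C",(168.5,145),(181,286))):
    w=plane("wrist",[a,b],.041,st);print(nm,np.round(w,3).tolist(),w.mean(0),np.linalg.norm(w[1]-w[0]),"yaw",np.arctan2(*(w[1]-w[0])[1::-1]))
g=im.min(2)
for nm,(x0,y0,x1,y1) in (("B",(295,255,332,312)),("C",(155,210,192,270))):
    m=np.zeros(g.shape,np.uint8);m[y0:y1,x0:x1]=g[y0:y1,x0:x1]>130
    c=max(blobs(m,50),key=cv2.contourArea);r=cv2.minAreaRect(c);w=plane("wrist",cv2.boxPoints(r),.041,st)
    e=[(w[i+1]-w[i])[:2] for i in range(2)];e=max(e,key=np.linalg.norm);e*=np.sign(e[0])
    print(nm,"label",r[0],w.mean(0),"len",np.linalg.norm(e),"yaw",np.arctan2(e[1],e[0]))
    # outline mask of dark incl label
for nm,(x0,y0,x1,y1) in (("B",(285,178,350,332)),("C",(135,130,215,295))):
    m=np.zeros(g.shape,np.uint8);s=im.max(2)[y0:y1,x0:x1];m[y0:y1,x0:x1]=s<95
    for rr in (215,235,250):
        if rr<y1:
            k=np.where(m[rr])[0];print(nm,rr,k.min(),k.max(),np.round(plane("wrist",[(k.min(),rr),(k.max()+1,rr)],.041,st)[:,:2],3).tolist())
# top view labels axis
top=np.load("top.npy");g=top.min(2)
for nm,(x,y) in (("A",(199.7,179)),("B",(269.8,182.5)),("C",(337.5,206))):
    m=np.zeros(g.shape,np.uint8);x=int(x);y=int(y);m[y-16:y+17,x-9:x+10]=g[y-16:y+17,x-9:x+10]>110
    c=max(blobs(m,50),key=cv2.contourArea);r=cv2.minAreaRect(c);w=plane("top",cv2.boxPoints(r),.041)
    e=[(w[i+1]-w[i])[:2] for i in range(2)];e=max(e,key=np.linalg.norm);e*=np.sign(e[0])
    print(nm,"toplabel",w.mean(0),"len",np.linalg.norm(e),"yaw",np.arctan2(e[1],e[0]))
```

```text
B [[0.466, 0.207, 0.041], [0.651, 0.189, 0.041]] [0.55872659 0.19811939 0.041     ] 0.18583796307904038 yaw -0.09319402867549147
C [[0.412, 0.031, 0.041], [0.593, 0.023, 0.041]] [0.50261058 0.02686806 0.041     ] 0.18103412720954104 yaw -0.045101273455360184
B label (313.0287170410156, 283.1844482421875) [0.59058742 0.19433985 0.041     ] len 0.06221688077059527 yaw -0.10350633139831618
C label (174.1889190673828, 240.4356689453125) [0.53024076 0.0221745  0.041     ] len 0.06356386510686289 yaw 0.0016312192146789382
B 215 299 341 [[0.497, 0.179], [0.498, 0.231]]
B 235 297 338 [[0.523, 0.175], [0.524, 0.227]]
B 250 296 337 [[0.543, 0.174], [0.544, 0.226]]
C 215 152 205 [[0.496, -0.001], [0.497, 0.065]]
C 235 155 207 [[0.522, -0.001], [0.523, 0.065]]
C 250 157 209 [[0.542, -0.001], [0.543, 0.066]]
A toplabel [0.596642   0.37101874 0.041     ] len 0.0627713905644259 yaw 0.17344975467992196
B toplabel [0.58841924 0.1930314  0.041     ] len 0.06323568457346279 yaw -0.09179699354310962
C toplabel [0.52842075 0.02155743 0.041     ] len 0.061327776805963546 yaw -0.0021594695056721294
```

>>> arm_command(series="0.26 0.227 0.167 0 0 0 0.7;0.26 0.227 0.167 0 0 0 0.7;0.26 0.227 0.167 0 0 0 0.7;0.26 0.227 0.167 0 0 0 0.7;0.26 0.227 0.167 0 0 0 0.7;0.26 0.227 0.167 0 0 0 0.7;0.26 0.227 0.167 0 0 0 0.7;0 0 0 -0.028 0 0 0.7;0 0 0 -0.027 0 0 0.7;0 0 0 0 0 0 0.7")

```text
clock: 2.15
position: [0.5605, 0.368, 0.0836]
ee_rot: [0.703, -0.062, 0.706, 0.061]
contact_force: [0.3, -0.0, 0.3]
width: 0.0725
```

Run:
```python
from h import *
st=manip.get_state();print(st["clock"],st["position"],st["qd"].round(2),st["width"])
go((.564,.365,.004),np.pi/2+.173)
```

```text
2.15 [0.56052354 0.36804568 0.0836087 ] [-0.01 -0.03 -0.   -0.   -0.    0.11] 0.07246925710782791
shift .1m [ 0.796 -0.036  0.032] turn pi [ 0.0006 -0.0011  0.0002] deg [ 0.1 -0.2  0. ] minrows 2.0
```

>>> arm_command(series="0.3 -0.018 0.016 0 0 0 0.7;0.3 -0.018 0.016 0 0 0 0.7;0.15 0 0 0 0 0 0.7;0.04 0 0 0 0 0 -1;0 0 0 0 0 0 -1;0 0 0 0 0 0 -1;0 0 0 0 0 0 -1;0 0 0 0 0 0 -1;0 0 0 0 0 0 -1")

```text
clock: 2.9
position: [0.5668, 0.3636, 0.0072]
ee_rot: [0.705, -0.06, 0.704, 0.061]
contact_force: [0.1, -0.2, -3.5]
width: 0.0514
```

>>> arm_command(series="-0.08 0 0 0 0 0 -1;-0.12 0 0 0 0 0 -1;-0.08 0 0 0 0 0 -1;0 0 0 0 0 0 -1;0 0 0 0 0 0 -1;0 0 0 0 0 0 -1;0 0 0 0 0 0 -1;0 0 0 0 0 0 -1")

```text
clock: 3.57
position: [0.566, 0.3632, 0.0337]
ee_rot: [0.704, -0.061, 0.705, 0.06]
contact_force: [0.3, -0.5, -4.1]
width: 0.0516
```

>>> arm_command(series="0 0 0 0 0 0 -1;0 0 0 0 0 0 -1;0 0 0 0 0 0 -1")

```text
clock: 3.82
position: [0.5664, 0.3634, 0.034]
ee_rot: [0.704, -0.061, 0.705, 0.06]
contact_force: [-0.2, -0.0, -2.5]
width: 0.0512
```

```bash
cat > weigh.py <<'E'
from h import *
import sys
F=[];E=[]
for i in range(int(sys.argv[1])):
    st=manip.get_state();F.append(st["contact_force"]);E.append(st["effort"]);im=get_image("wrist")
cv2.imwrite(f"pics/{sys.argv[2]}.png",im[:,:,::-1])
F=np.array(F);E=np.array(E);print(st["clock"],"F",F.mean(0).round(2),"sd",F.std(0).round(2),"effort",E.mean(0).round(2),E.std(0).round(2),"q",st["qpos"].round(3),"pos",st["position"].round(4))
E
python3 weigh.py 10 liftA
```

```text
4.2667 F [-0.17 -0.04 -3.69] sd [0.35 0.47 0.45] effort [-0.000e+00 -5.650e+01 -2.154e+01 -0.000e+00 -2.000e-02  0.000e+00] [0.   0.01 0.01 0.   0.   0.  ] q [ 0.467  0.569  1.542  0.     1.03  -1.275] pos [0.5665 0.3634 0.0344]
```

View pics/liftA.png

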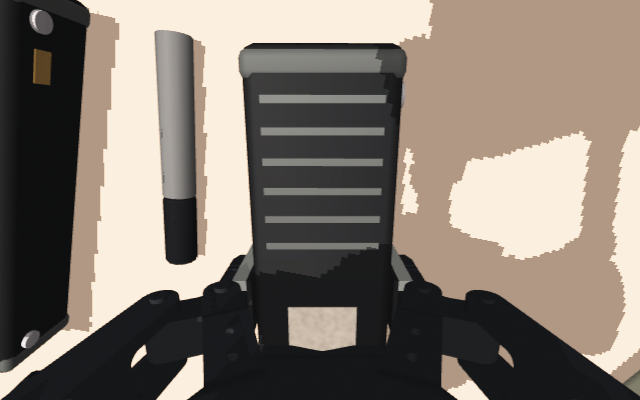

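A weighs about 3.7 N (0.37 kg). The others must differ by at least 0.15 kg and weigh at least 0.3 kg, so A is the lightest. I'll put it back and go on to B.

>>> arm_command(series="0.12 0 0 0 0 0 -1;0.11 0 0 0 0 0 -1;0.05 0 0 0 0 0 -1;0 0 0 0 0 0 -1;0 0 0 0 0 0 0.7;0 0 0 0 0 0 0.7;0 0 0 0 0 0 0.7;0 0 0 0 0 0 0.7;-0.1 0 0 0 0 0 0.7;-0.35 0 0 0 0 0 0.7;-0.35 0 0 0 0 0 0.7")

```text
clock: 5.23
position: [0.5652, 0.3628, 0.086]
ee_rot: [0.703, -0.061, 0.706, 0.06]
contact_force: [1.2, 0.9, 0.7]
width: 0.0727
```

>>> arm_command(series="0 -0.324 -0.078 0 0 0 0.7;0 -0.324 -0.078 0 0 0 0.7;0 -0.324 -0.078 0 0 0 0.7;0 -0.324 -0.078 0 0 0 0.7;0 -0.324 -0.078 0 0 0 0.7;0 0 0 0.028 0 0 0.7;0 0 0 0.029 0 0 0.7;0 0 0 0.028 0 0 0.7;0 0 0 0 0 0 0.7")

```text
clock: 5.98
position: [0.5561, 0.1968, 0.0874]
ee_rot: [0.707, 0.035, 0.706, -0.034]
contact_force: [-0.0, -0.4, -0.1]
width: 0.0723
```

```bash
python3 - <<'E'
from h import *
st=manip.get_state();print(st["clock"],st["position"],st["qd"].round(2),st["width"])
go((.557,.198,.006),np.pi/2-.097)
E
python3 weigh.py 4 overB
```

```text
5.9833 [0.5560927  0.19682745 0.0874037 ] [ 0.01  0.01 -0.   -0.   -0.   -0.12] 0.07227870938745223
shift .1m [0.814 0.012 0.007] turn pi [-0.0003  0.0005 -0.0002] deg [-0.   0.1 -0. ] minrows 2.0
6.1333 F [-0.27  0.22 -0.08] sd [0.44 0.46 0.27] effort [-1.900e-01 -4.558e+01 -2.059e+01 -1.000e-02 -0.000e+00  2.200e-01] [0.04 0.07 0.04 0.   0.   0.25] q [ 0.223  0.41   1.685  0.     1.046 -1.254] pos [0.5559 0.1973 0.0869]
```

Unloaded it reads about 0, so the bias is nil. Next I'll grasp and lift B.

>>> arm_command(series="0.3 0.006 0.005 0 0 0 0.7;0.3 0.006 0.005 0 0 0 0.7;0.17 0 0 0 0 0 0.7;0.04 0 0 0 0 0 -1;0 0 0 0 0 0 -1;0 0 0 0 0 0 -1;0 0 0 0 0 0 -1;0 0 0 0 0 0 -1;-0.08 0 0 0 0 0 -1;-0.12 0 0 0 0 0 -1;-0.08 0 0 0 0 0 -1")

```text
clock: 7.1
position: [0.5572, 0.1984, 0.0349]
ee_rot: [0.707, 0.034, 0.706, -0.034]
contact_force: [0.4, -0.7, -5.7]
width: 0.0515
```

>>> arm_command(series="0 0 0 0 0 0 -1;0 0 0 0 0 0 -1;0 0 0 0 0 0 -1;0 0 0 0 0 0 -1")

```text
clock: 7.43
position: [0.5562, 0.1981, 0.0329]
ee_rot: [0.706, 0.034, 0.707, -0.034]
contact_force: [-0.3, -0.6, -6.0]
width: 0.0514
```

```bash
python3 weigh.py 10 liftB
```

```text
7.8833 F [-0.11 -0.13 -5.66] sd [0.42 0.51 0.3 ] effort [ 0.000e+00 -5.051e+01 -2.036e+01 -1.000e-02 -2.000e-02 -0.000e+00] [0.   0.14 0.07 0.   0.01 0.  ] q [ 0.224  0.471  1.741  0.     0.93  -1.251] pos [0.5567 0.1982 0.0332]
```

B weighs 5.7 N (0.577 kg), so C must be the heaviest, and I'll confirm that when I lift it. Putting B back and going to C.

>>> arm_command(series="0.12 0 0 0 0 0 -1;0.11 0 0 0 0 0 -1;0.05 0 0 0 0 0 -1;0 0 0 0 0 0 -1;0 0 0 0 0 0 0.7;0 0 0 0 0 0 0.7;0 0 0 0 0 0 0.7;0 0 0 0 0 0 0.7;-0.1 0 0 0 0 0 0.7;-0.35 0 0 0 0 0 0.7;-0.35 0 0 0 0 0 0.7")

```text
clock: 8.85
position: [0.5555, 0.198, 0.0856]
ee_rot: [0.705, 0.034, 0.708, -0.034]
contact_force: [0.9, -0.8, 0.4]
width: 0.0727
```

>>> arm_command(series="0 -0.36 -0.085 0 0 0 0.7;0 -0.36 -0.085 0 0 0 0.7;0 -0.36 -0.085 0 0 0 0.7;0 -0.36 -0.085 0 0 0 0.7;0 -0.36 -0.085 0 0 0 0.7;0 0 0 -0.031 0 0 0.7;0 0 0 0 0 0 0.7;0 0 0 0 0 0 0.7")

```text
clock: 9.52
position: [0.4979, 0.0229, 0.0863]
ee_rot: [0.708, 0.001, 0.706, -0.0]
contact_force: [-0.3, -0.0, -0.2]
width: 0.0725
```

```bash
python3 - <<'E'
from h import *
st=manip.get_state();print(st["clock"],st["position"],st["qd"].round(2),st["width"])
go((.497,.023,.006),np.pi/2)
E
python3 weigh.py 1 overC
```

```text
9.5167 [0.49787639 0.02293841 0.08628167] [ 0.03  0.01 -0.01  0.   -0.    0.  ] 0.07254234535286798
shift .1m [ 0.803  0.    -0.01 ] turn pi [-0.0005  0.0007 -0.0001] deg [-0.1  0.1 -0. ] minrows 2.0
9.5167 F [-0.27 -0.01 -0.24] sd [0. 0. 0.] effort [ -0.77 -37.38 -18.94  -0.06   0.04  -0.09] [0. 0. 0. 0. 0. 0.] q [-9.400e-02  2.910e-01  1.885e+00  1.000e-03  9.640e-01 -1.664e+00] pos [0.4979 0.0229 0.0863]
```

View pics/overC.png

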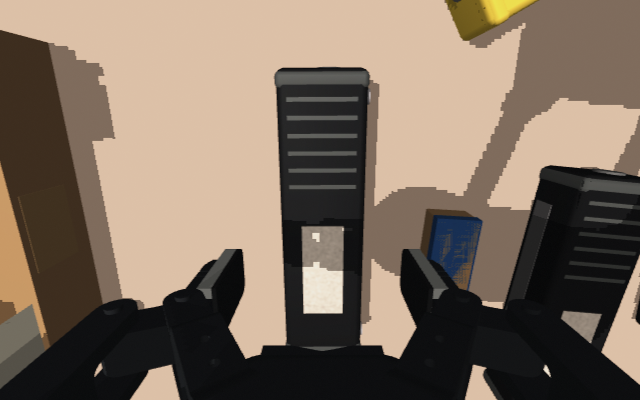

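>>> arm_command(series="0.3 0 -0.005 0 0 0 0.7;0.3 0 -0.005 0 0 0 0.7;0.16 0 0 0 0 0 0.7;0.04 0 0 0 0 0 -1;0 0 0 0 0 0 -1;0 0 0 0 0 0 -1;0 0 0 0 0 0 -1;0 0 0 0 0 0 -1;-0.08 0 0 0 0 0 -1;-0.12 0 0 0 0 0 -1;-0.2 0 0 0 0 0 -1;-0.1 0 0 0 0 0 -1")

```text
clock: 10.57
position: [0.497, 0.0231, 0.0575]
ee_rot: [0.708, -0.0, 0.706, 0.0]
contact_force: [1.4, 0.2, -8.2]
width: 0.0515
```

>>> arm_command(series="0 0 0 0 0 0 -1;0 0 0 0 0 0 -1;0 0 0 0 0 0 -1;0 0 0 0 0 0 -1")

```text
clock: 10.9
position: [0.4952, 0.0232, 0.0545]
ee_rot: [0.706, -0.0, 0.708, 0.001]
contact_force: [0.0, -0.7, -8.3]
width: 0.0512
```

```bash
python3 weigh.py 8 liftC
python3 - <<'E'
from h import *
st=manip.get_state()
# overC picture taken at TCP (.4979,.0229,.0863)
s=dict(st);s["position"]=np.array([.4979,.0229,.0863])
print("label C, near end:",plane("wrist",[(322.5,270),(322,74)],.041,s).round(4).tolist())
go((.500,-.228,.165),np.pi/2+.0)
E
```

```text
11.25 F [-0.12 -0.21 -8.58] sd [0.31 0.43 0.52] effort [ 1.000e-02 -4.243e+01 -2.026e+01  0.000e+00 -2.000e-02  0.000e+00] [0.   0.16 0.1  0.   0.02 0.  ] q [-0.094  0.33   1.925  0.     0.887 -1.666] pos [0.4962 0.0232 0.055 ]
label C, near end: [[0.5291, 0.0239, 0.041], [0.4094, 0.0234, 0.041]]
shift .1m [-1.1   -2.511  0.033] turn pi [ 0.0005 -0.0001 -0.    ] deg [ 0.1 -0.  -0. ] minrows 7.0
```

C weighs 8.6 N (0.875 kg), confirming the order C > B > A. Taking it over the carton.

>>> arm_command(series="-0.24 -0.1 0 0 0 0 -1;-0.24 -0.2 0 0 0 0 -1;-0.24 -0.26 0.005 0 0 0 -1;-0.24 -0.26 0.005 0 0 0 -1;0 -0.28 0.005 0 0 0 -1;0 -0.28 0.005 0 0 0 -1;0 -0.28 0.005 0 0 0 -1;0 -0.28 0.005 0 0 0 -1;0 -0.28 0 0 0 0 -1;0 -0.2 0 0 0 0 -1;0 -0.09 0 0 0 0 -1;0 0 0 0 0 0 -1")

```text
clock: 12.3
position: [0.4997, -0.2301, 0.151]
ee_rot: [0.707, -0.0, 0.707, -0.001]
contact_force: [0.3, -0.4, -8.1]
width: 0.0515
```

>>> arm_command(series="0 0 0 0 0 0 -1;0 0 0 0 0 0 -1")

```text
clock: 12.47
position: [0.4991, -0.2263, 0.1509]
ee_rot: [0.707, 0.0, 0.708, 0.001]
contact_force: [-0.3, -0.4, -8.6]
width: 0.0511
```

Run:
```python
from h import *
import pickle
st=manip.get_state();im=get_image("wrist");t=get_image("top");s=get_image("side")
pickle.dump((st,im,t,s),open("w2.pkl","wb"))
o=np.zeros((600,800,3),np.uint8);o[:375,:600]=cv2.resize(im[:,:,::-1],(600,375))
o[:520-145,600:]=cv2.resize(t[150:280,395:485,::-1],(200,375));o[375:,:295]=cv2.resize(s[100:200,290:421,::-1],(295,225))
cv2.imwrite("pics/w2.png",o)
print(st["clock"],st["position"]);go((.500,-.228,.15),np.pi/2)
```

```text
12.4667 [ 0.49911231 -0.22630484  0.15086583]
shift .1m [ 0.012 -0.015  0.004] turn pi [ 0.001  -0.0001 -0.0002] deg [ 0.2 -0.  -0. ] minrows 1.0
```

View pics/w2.png

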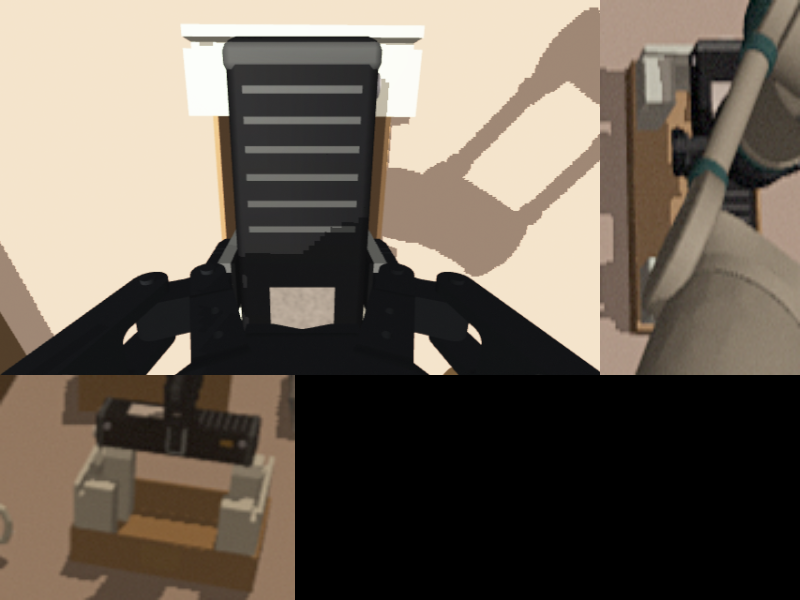

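The wrist panel shows the cartridge (columns 223–381) centred laterally over the near foam cap (182–424). The side panel shows it level above the carton. Now a numeric check.

Run:
```python
from h import *
import pickle
st,im,t,s=pickle.load(open("w2.pkl","rb"))
zt=st["position"][2]-.006+.042
k=1/.9375
P=plane("wrist",np.array([[182,24],[424,24],[189,116],[418,116]])*k,.114,st);print("foam",P.round(4).tolist())
Q=plane("wrist",np.array([[226,40],[379,40],[302,38],[302,66]])*k,zt,st);print("cart end",Q.round(4).tolist())
# precise edges
g=im.min(2).astype(int);print([(r,np.where(np.diff(g[r,150:500])**2>1200)[0]+150) for r in (30,36,60,90,110,130,150)])
print("col322",g[15:85,323])
```

```text
foam [[0.3887, -0.2911, 0.114], [0.3884, -0.1593, 0.114], [0.4373, -0.2921, 0.114], [0.437, -0.1574, 0.114]]
cart end [[0.4111, -0.2509, 0.1869], [0.411, -0.2005, 0.1869], [0.4105, -0.2259, 0.1869], [0.4191, -0.2259, 0.1869]]
[(30, array([], dtype=int64)), (36, array([], dtype=int64)), (60, array([236, 237, 406])), (90, array([241, 242, 401, 402, 404, 414])), (110, array([242, 243, 400, 401, 412])), (130, array([232, 233, 259, 384, 435])), (150, array([233, 234, 415, 498]))]
col322 [204 204 204 203 204 204 203 204 204 204 207 237 250 250 250 250 250 250
 250 250 250 250 249 215  19  26  31  33  37  52  94  97 101 104 107 112
 114 115 114 114 113 113 113 111 111 111 110 110 111 110 109 109 104  86
  47  47  47  47  47  47  47  47  46  47  46  47  47  47  47  47]
```

>>> arm_command(series="0.05 0 0.008 0 0 0 -1;0.1 0 0.008 0 0 0 -1;0.1 0 0 0 0 0 -1;0.1 0 0 0 0 0 -1;0.1 0 0 0 0 0 -1;0.12 0 0 0 0 0 -1;0.15 0 0 0 0 0 -1;0.15 0 0 0 0 0 -1;0.15 0 0 0 0 0 -1;0.15 0 0 0 0 0 -1;0.1 0 0 0 0 0 -1")

```text
clock: 13.53
position: [0.5003, -0.2273, 0.022]
ee_rot: [0.706, 0.0, 0.708, 0.001]
contact_force: [-0.2, 0.3, -9.6]
width: 0.051
```

>>> arm_command(series="0.05 0 0 0 0 0 -1;0.03 0 0 0 0 0 -1;0.02 0 0 0 0 0 -1;0 0 0 0 0 0 -1;0 0 0 0 0 0 -1")

```text
clock: 13.95
position: [0.5018, -0.2282, 0.0149]
ee_rot: [0.708, -0.001, 0.707, 0.0]
contact_force: [-0.2, -0.4, -8.7]
width: 0.0513
```

>>> arm_command(series="0.02 0 0 0 0 0 -1;0.01 0 0 0 0 0 -1;0.01 0 0 0 0 0 -1;0 0 0 0 0 0 -1")

```text
clock: 14.28
position: [0.5012, -0.2278, 0.0103]
ee_rot: [0.707, -0.001, 0.707, 0.001]
contact_force: [-0.5, 0.4, -8.5]
width: 0.0513
```

>>> arm_command(series="0.01 0 0 0 0 0 -1;0.01 0 0 0 0 0 -1;0 0 0 0 0 0 -1;0 0 0 0 0 0 -1")

```text
clock: 14.62
position: [0.5014, -0.2279, 0.0084]
ee_rot: [0.707, -0.001, 0.707, 0.001]
contact_force: [0.2, 0.4, -6.7]
width: 0.0514
```

>>> arm_command(series="0 0 0 0 0 0 0.7;0 0 0 0 0 0 0.7;0 0 0 0 0 0 0.7;0 0 0 0 0 0 0.7;-0.1 0 0 0 0 0 0.7;-0.4 0 0 0 0 0 0.7;-0.4 0 0 0 0 0 0.7")

```text
clock: 15.2
position: [0.4999, -0.227, 0.0984]
ee_rot: [0.706, 0.0, 0.708, 0.001]
contact_force: [1.5, 0.0, 0.6]
width: 0.073
```

>>> arm_command(series="-0.1 0.3 0.03 0 0 0 0.7;0 0.38 0.05 0 0 0 0.7;0 0.38 0.05 0 0 0 0.7;0 0.39 0.05 0 0 0 0.7;0 0.39 0.05 0 0 0 0.7;0 0.39 0.05 0 0 0 0.7;0 0.39 0.05 0 0 0 0.7;0 0.39 0.05 0 0 0 0.7;0 0.39 0.05 0 0 0 0.7;0 0.39 0.05 0 0 0 0.7;0 0.39 0.05 0 0 0 0.7;0 0.08 0.02 0.031 0 0 0.7")

```text
clock: 16.2
position: [0.5564, 0.2043, 0.1096]
ee_rot: [0.707, 0.035, 0.705, -0.032]
contact_force: [-0.4, -0.5, 0.1]
width: 0.0726
```

>>> arm_command(series="0 0 0 0 0 0 0.7;0 0 0 0 0 0 0.7")

```text
clock: 16.37
position: [0.5554, 0.1985, 0.1088]
ee_rot: [0.707, 0.032, 0.706, -0.033]
contact_force: [0.1, -0.7, -0.5]
width: 0.0728
```

Run:
```python
from h import *
import pickle
st=manip.get_state();print(st["clock"],st["position"],st["width"])
go((.5565,.198,.006),np.pi/2-.097)
t=get_image("top");s=get_image("side");im=get_image("wrist")
pickle.dump((st,im,t,s),open("w3.pkl","wb"))
o=np.zeros((575,800,3),np.uint8);o[:375,:600]=cv2.resize(im[:,:,::-1],(600,375))
o[:,600:][:290]=cv2.resize(t[150:280,395:485,::-1],(200,290));o[375:,:262]=cv2.resize(s[100:200,290:421,::-1],(262,200))
cv2.imwrite("pics/w3.png",o)
```

```text
16.3667 [0.55543395 0.19846109 0.10884102] 0.07275707039292914
shift .1m [ 1.028 -0.003  0.011] turn pi [0.0017 0.0001 0.0002] deg [0.3 0.  0. ] minrows 3.0
```

View pics/w3.png

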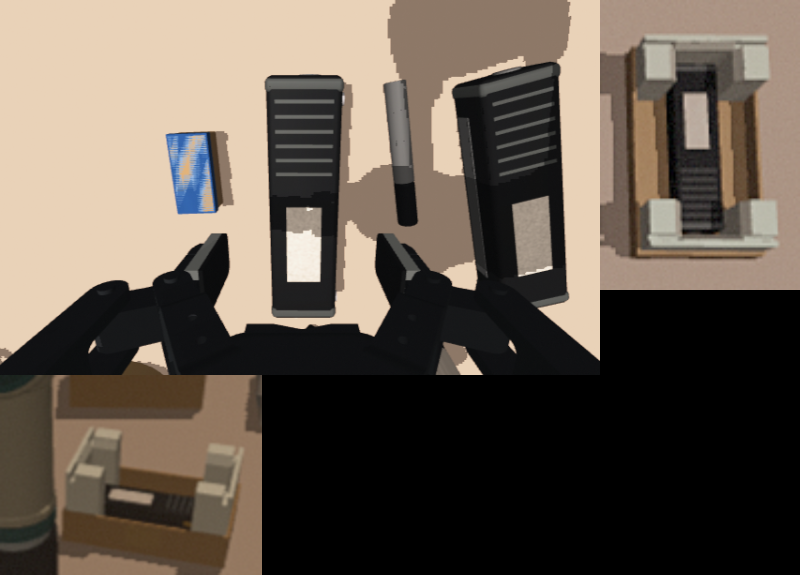

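C lies flat between the caps (top and side panels), and B is centred under the gripper. I'll pick B and measure where C's label sits.

>>> arm_command(series="0.35 0 0.005 0 0 0 0.7;0.35 0 0.005 0 0 0 0.7;0.2 0 0 0 0 0 0.7;0.08 0 0 0 0 0 0.7;0.03 0 0 0 0 0 -1;0 0 0 0 0 0 -1;0 0 0 0 0 0 -1;0 0 0 0 0 0 -1;0 0 0 0 0 0 -1;0 0 0 0 0 0 -1;-0.1 0 0 0 0 0 -1;-0.25 0 0 0 0 0 -1")

```text
clock: 17.52
position: [0.5534, 0.1975, 0.04]
ee_rot: [0.704, 0.033, 0.709, -0.035]
contact_force: [0.5, 0.8, -6.4]
width: 0.0515
```

>>> arm_command(series="-0.3 0 0 0 0 0 -1;-0.3 0 0 -0.031 0 0 -1;-0.3 0 0 0 0 0 -1;-0.2 0 0 0 0 0 -1;0 0 0 0 0 0 -1;0 0 0 0 0 0 -1")

```text
clock: 18.02
position: [0.557, 0.1983, 0.1537]
ee_rot: [0.708, -0.0, 0.706, 0.001]
contact_force: [-0.7, -0.3, -6.6]
width: 0.0513
```

Run:
```python
from h import *
import pickle
st=manip.get_state();print(st["clock"],st["position"],st["width"],st["contact_force"]);go((.501,-.227,.155),np.pi/2)
_,_,t,s=pickle.load(open("w3.pkl","rb"));T0=np.load("top.npy")
g=t.min(2);m=np.zeros(g.shape,np.uint8);x0,x1,y0,y1=430,446,188,220;m[y0:y1,x0:x1]=(g[y0:y1,x0:x1]>115)
c=max(blobs(m,20),key=cv2.contourArea);r=cv2.minAreaRect(c);w=plane("top",cv2.boxPoints(r),.045);print("C label",r,w.mean(0).round(4))
```

```text
18.0167 [0.55701988 0.19832156 0.15374922] 0.05133620304128596 [-0.65258684 -0.33428739 -6.55167929]
shift .1m [-0.017 -4.252 -0.568] turn pi [ 0.0006  0.001  -0.0002] deg [ 0.1  0.2 -0. ] minrows 11.0
C label ((438.0, 204.0), (24.0, 10.0), 90.0) [ 0.5338 -0.2293  0.045 ]
```

>>> arm_command(series="0 -0.2 -0.02 0 0 0 -1;0 -0.385 -0.05 0 0 0 -1;0 -0.385 -0.05 0 0 0 -1;0 -0.385 -0.05 0 0 0 -1;0 -0.385 -0.05 0 0 0 -1;0 -0.385 -0.05 0 0 0 -1;0 -0.385 -0.05 0 0 0 -1;0 -0.385 -0.05 0 0 0 -1;0 -0.385 -0.05 0 0 0 -1;0 -0.385 -0.05 0 0 0 -1;0 -0.385 -0.05 0 0 0 -1;0 -0.2 -0.05 0 0 0 -1")

```text
clock: 19.02
position: [0.4987, -0.231, 0.15]
ee_rot: [0.706, -0.0, 0.708, -0.001]
contact_force: [0.2, -0.4, -5.8]
width: 0.0509
```

>>> arm_command(series="0 0 0 0 0 0 -1;0 0 0 0 0 0 -1;0 0 0 0 0 0 -1")

```text
clock: 19.27
position: [0.499, -0.2256, 0.1504]
ee_rot: [0.706, 0.001, 0.708, 0.002]
contact_force: [-0.2, 1.1, -6.3]
width: 0.0514
```

Run:
```python
from h import *
import pickle
st=manip.get_state();im=get_image("wrist");s=get_image("side");pickle.dump((st,im,s),open("w4.pkl","wb"))
print(st["clock"],st["position"]);go((.5012,-.227,.050),np.pi/2)
g=im.min(2).astype(int);zt=st["position"][2]-.006+.042
print([(r,np.where(np.diff(g[r,150:500])**2>1200)[0]+150) for r in (30,60,90,110,130)]);print("col322",g[15:60,323])
o=np.zeros((575,640,3),np.uint8);o[:375,:600]=cv2.resize(im[:,:,::-1],(600,375));o[375:,:262]=cv2.resize(s[100:200,290:421,::-1],(262,200));cv2.imwrite("pics/w4.png",o)
```

```text
19.2667 [ 0.49900058 -0.2256291   0.15042862]
shift .1m [ 1.012 -0.019  0.016] turn pi [ 0.0009 -0.0006 -0.0006] deg [ 0.2 -0.1 -0.1] minrows 3.0
[(30, array([190])), (60, array([239, 404])), (90, array([243, 244, 399, 400, 412])), (110, array([244, 245, 398, 399, 411])), (130, array([231, 434]))]
col322 [202 202 202 202 202 202 202 202 202 202 202 208 249 249 250 250 250 250
 250 250 250 250 249 249 249 221 168  70  22  27  31  34  38  66  96  99
 102 106 109 111 115 113 113 113 112]
```

View pics/w4.png

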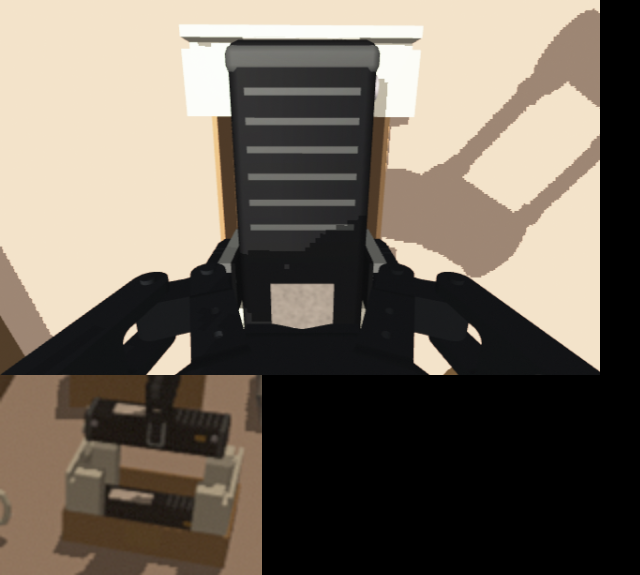

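B is centred over the cap: cartridge columns 228–378 against foam 181–423. C lies below it. Lowering.

>>> arm_command(series="0.05 -0.003 0.005 0 0 0 -1;0.1 -0.003 0.005 0 0 0 -1;0.1 0 0 0 0 0 -1;0.1 0 0 0 0 0 -1;0.12 0 0 0 0 0 -1;0.14 0 0 0 0 0 -1;0.14 0 0 0 0 0 -1;0.1 0 0 0 0 0 -1;0.07 0 0 0 0 0 -1;0.03 0 0 0 0 0 -1;0 0 0 0 0 0 -1;0 0 0 0 0 0 -1")

```text
clock: 20.37
position: [0.5016, -0.2278, 0.0575]
ee_rot: [0.707, -0.001, 0.707, 0.001]
contact_force: [0.5, 0.8, -5.7]
width: 0.0514
```

>>> arm_command(series="0.02 0 0 0 0 0 -1;0.01 0 0 0 0 0 -1;0 0 0 0 0 0 -1;0 0 0 0 0 0 -1")

```text
clock: 20.7
position: [0.5015, -0.2277, 0.0546]
ee_rot: [0.707, -0.001, 0.707, 0.0]
contact_force: [-0.5, -0.2, -5.4]
width: 0.0512
```

>>> arm_command(series="0.02 0 0 0 0 0 -1;0.01 0 0 0 0 0 -1;0 0 0 0 0 0 -1;0 0 0 0 0 0 -1")

```text
clock: 21.03
position: [0.5018, -0.2279, 0.0534]
ee_rot: [0.708, -0.001, 0.707, 0.0]
contact_force: [-2.6, 0.1, 7.2]
width: 0.0508
```

```bash
python3 weigh.py 4 placeB
```

```text
21.1833 F [-2.6   0.87  7.12] sd [0.35 0.48 0.22] effort [-1.000e-02 -3.941e+01 -1.837e+01 -2.000e-02 -1.210e+00  1.000e-02] [0.   0.02 0.   0.   0.   0.  ] q [-0.553  0.398  1.812  0.     0.93  -2.125] pos [ 0.5018 -0.2278  0.0534]
```

B is seated: its weight has gone and the tool is pressing slightly. I'll release and go for A.

>>> arm_command(series="-0.01 0 0 0 0 0 -1;0 0 0 0 0 0 0.7;0 0 0 0 0 0 0.7;0 0 0 0 0 0 0.7;0 0 0 0 0 0 0.7;-0.1 0 0 0 0 0 0.7;-0.35 0 0 0 0 0 0.7;-0.4 0 0 0 0 0 0.7;0 0 0 0 0 0 0.7")

```text
clock: 21.98
position: [0.5058, -0.2302, 0.1451]
ee_rot: [0.712, -0.003, 0.703, -0.002]
contact_force: [0.5, -1.3, 0.9]
width: 0.0728
```

>>> arm_command(series="0 0.2 0.03 0 0 0 0.7;0 0.39 0.04 0 0 0 0.7;0 0.39 0.04 0 0 0 0.7;0 0.39 0.04 0 0 0 0.7;0 0.39 0.04 0 0 0 0.7;0 0.39 0.04 0 0 0 0.7;0 0.39 0.04 0 0 0 0.7;0 0.39 0.04 0 0 0 0.7;0 0.39 0.04 0 0 0 0.7;0 0.39 0.04 0 0 0 0.7;0 0.39 0.04 0 0 0 0.7;0 0.39 0.04 0 0 0 0.7")

```text
clock: 22.98
position: [0.5477, 0.2236, 0.1381]
ee_rot: [0.708, -0.001, 0.707, 0.001]
contact_force: [1.4, -0.4, -0.8]
width: 0.0726
```

>>> arm_command(series="0 0.39 0.04 0 0 0 0.7;0 0.39 0.04 0 0 0 0.7;0 0.39 0.04 0 0 0 0.7;0 0.22 0.04 0 0 0 0.7;0 0 0 -0.028 0 0 0.7;0 0 0 -0.027 0 0 0.7;0 0 0 0 0 0 0.7;0 0 0 0 0 0 0.7")

```text
clock: 23.65
position: [0.5633, 0.3607, 0.1376]
ee_rot: [0.705, -0.061, 0.704, 0.061]
contact_force: [-0.4, -0.3, 0.6]
width: 0.0729
```

Run:
```python
from h import *
import pickle
st=manip.get_state();print(st["clock"],st["position"],st["width"])
go((.5655,.3632,.006),np.pi/2+.173)
t=get_image("top");s=get_image("side");im=get_image("wrist")
pickle.dump((st,im,t,s),open("w5.pkl","wb"))
o=np.zeros((575,800,3),np.uint8);o[:375,:600]=cv2.resize(im[:,:,::-1],(600,375))
o[:,600:][:290]=cv2.resize(t[150:280,395:485,::-1],(200,290));o[375:,:262]=cv2.resize(s[100:200,290:421,::-1],(262,200))
cv2.imwrite("pics/w5.png",o)
g=t.min(2);m=np.zeros(g.shape,np.uint8);x0,x1,y0,y1=430,446,182,220;m[y0:y1,x0:x1]=(g[y0:y1,x0:x1]>115)
c=max(blobs(m,20),key=cv2.contourArea);r=cv2.minAreaRect(c);w=plane("top",cv2.boxPoints(r),.087);print("B label",r,w.mean(0).round(4))
```

```text
23.65 [0.56332979 0.3607214  0.13764538] 0.07292218252903558
shift .1m [1.316 0.02  0.025] turn pi [-0.0001  0.0001 -0.0001] deg [-0.  0. -0.] minrows 4.0
B label ((440.5, 200.0), (24.0, 9.0), 90.0) [ 0.5351 -0.2263  0.087 ]
```

View pics/w5.png

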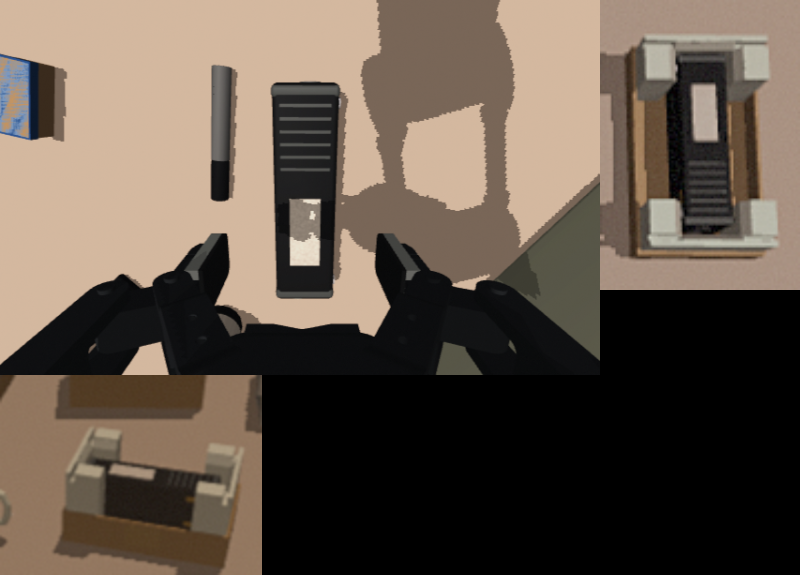

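B is on the second layer (label centre (0.535,−0.226), as expected) and the side panel shows it level. Now picking A.

>>> arm_command(series="0.35 0.01 0.01 0 0 0 0.7;0.35 0.01 0.01 0 0 0 0.7;0.35 0 0 0 0 0 0.7;0.18 0 0 0 0 0 0.7;0.05 0 0 0 0 0 0.7;0.02 0 0 0 0 0 -1;0 0 0 0 0 0 -1;0 0 0 0 0 0 -1;0 0 0 0 0 0 -1;0 0 0 0 0 0 -1;0 0 0 0 0 0 -1;0 0 0 0 0 0 -1")

```text
clock: 24.8
position: [0.5651, 0.363, 0.008]
ee_rot: [0.705, -0.061, 0.704, 0.062]
contact_force: [-1.4, 0.0, -0.8]
width: 0.0517
```

>>> arm_command(series="-0.1 0 0 0 0 0 -1;-0.25 0 0 0 0 0 -1;-0.3 0 0 0 0 0 -1;-0.3 0 0 0.028 0 0 -1;-0.3 0 0 0.027 0 0 -1;-0.3 0 0 0 0 0 -1;-0.1 0 0 0 0 0 -1;0 0 0 0 0 0 -1;0 0 0 0 0 0 -1")

```text
clock: 25.55
position: [0.5645, 0.3627, 0.172]
ee_rot: [0.707, -0.001, 0.707, 0.001]
contact_force: [-0.6, 0.1, -4.8]
width: 0.0513
```

Run:
```python
from h import *
st=manip.get_state();print(st["clock"],st["position"],st["width"],st["contact_force"]);go((.500,-.2265,.17),np.pi/2)
```

```text
25.55 [0.56449752 0.36265867 0.17202215] 0.051291130893915085 [-0.56925322  0.07554398 -4.77121545]
shift .1m [ 0.021 -5.89  -0.656] turn pi [ 0.0006 -0.0001  0.    ] deg [ 0.1 -0.   0. ] minrows 15.0
```

>>> arm_command(series="0 -0.2 -0.041 0 0 0 -1;0 -0.39 -0.041 0 0 0 -1;0 -0.39 -0.041 0 0 0 -1;0 -0.39 -0.041 0 0 0 -1;0 -0.39 -0.041 0 0 0 -1;0 -0.39 -0.041 0 0 0 -1;0 -0.39 -0.041 0 0 0 -1;0 -0.39 -0.041 0 0 0 -1;0 -0.39 -0.041 0 0 0 -1;0 -0.39 -0.041 0 0 0 -1;0 -0.39 -0.041 0 0 0 -1;0 -0.39 -0.041 0 0 0 -1")

```text
clock: 26.55
position: [0.514, -0.0874, 0.1696]
ee_rot: [0.705, -0.0, 0.709, 0.001]
contact_force: [1.8, -0.1, -2.9]
width: 0.0511
```

>>> arm_command(series="0 -0.39 -0.041 0 0 0 -1;0 -0.39 -0.041 0 0 0 -1;0 -0.39 -0.041 0 0 0 -1;0 -0.23 -0.041 0 0 0 -1;0 0 0 0 0 0 -1;0 0 0 0 0 0 -1;0 0 0 0 0 0 -1;0 0 0 0 0 0 -1")

```text
clock: 27.22
position: [0.4996, -0.2246, 0.171]
ee_rot: [0.706, -0.0, 0.708, 0.002]
contact_force: [-0.2, 0.4, -2.9]
width: 0.0513
```

Run:
```python
from h import *
import pickle
st=manip.get_state();im=get_image("wrist");s=get_image("side");pickle.dump((st,im,s),open("w6.pkl","wb"))
print(st["clock"],st["position"]);go((.5005,-.227,.0955),np.pi/2)
g=im.min(2).astype(int)
print("col322",g[15:70,323])
o=np.zeros((575,640,3),np.uint8);o[:375,:600]=cv2.resize(im[:,:,::-1],(600,375));o[375:,:262]=cv2.resize(s[100:200,290:421,::-1],(262,200));cv2.imwrite("pics/w6.png",o)
```

```text
27.2167 [ 0.49960568 -0.22460234  0.17095227]
shift .1m [ 0.762 -0.023  0.004] turn pi [ 0.0011 -0.0003 -0.0003] deg [ 0.2 -0.1 -0.1] minrows 2.0
col322 [199 199 199 199 199 199 199 199 200 200 200 199 199 199 199 199 199 199
 199 201 234 248 248 249 249 249 248 249 249 249 247  76  22  27  29  33
  39  77  94  97 101 104 107 111 113 111 111 111 109 109 108 109 108 107
 106]
```

View pics/w6.png

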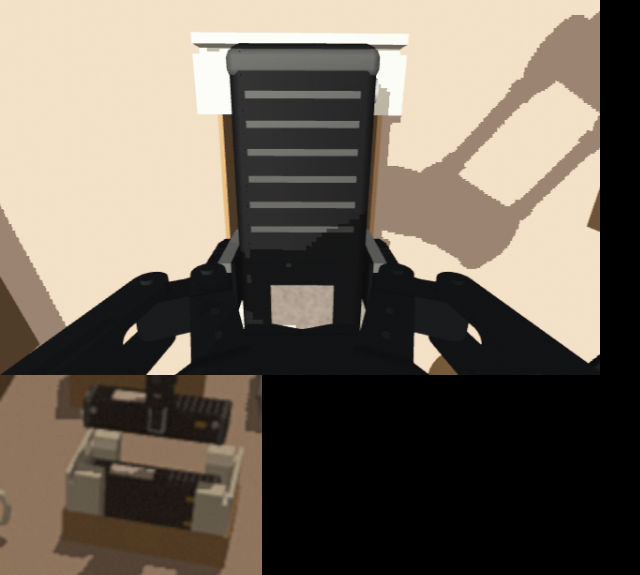

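A sits about 2 mm forward and 1 mm to +y, well inside the play. Lowering it with a small correction.

>>> arm_command(series="0.05 0 -0.008 0 0 0 -1;0.1 0 -0.007 0 0 0 -1;0.1 0 0 0 0 0 -1;0.1 0 0 0 0 0 -1;0.12 0 0 0 0 0 -1;0.1 0 0 0 0 0 -1;0.08 0 0 0 0 0 -1;0.04 0 0 0 0 0 -1;0.01 0 0 0 0 0 -1;0 0 0 0 0 0 -1;0 0 0 0 0 0 -1")

```text
clock: 28.23
position: [0.4992, -0.2265, 0.1027]
ee_rot: [0.707, -0.001, 0.707, 0.0]
contact_force: [-0.1, 0.2, -3.2]
width: 0.0511
```

>>> arm_command(series="0.01 0 0 0 0 0 -1;0.01 0 0 0 0 0 -1;0 0 0 0 0 0 -1;0 0 0 0 0 0 -1")

```text
clock: 28.57
position: [0.4989, -0.2263, 0.1004]
ee_rot: [0.707, -0.001, 0.707, 0.001]
contact_force: [-0.2, -0.7, -3.0]
width: 0.0514
```

>>> arm_command(series="0.02 0 0 0 0 0 -1;0.01 0 0 0 0 0 -1;0 0 0 0 0 0 -1;0 0 0 0 0 0 -1")

```text
clock: 28.9
position: [0.4987, -0.2262, 0.0971]
ee_rot: [0.707, -0.0, 0.707, 0.001]
contact_force: [0.7, 0.7, -3.6]
width: 0.0515
```

>>> arm_command(series="0.01 0 0 0 0 0 -1;0 0 0 0 0 0 -1;0 0 0 0 0 0 -1")

```text
clock: 29.15
position: [0.4988, -0.2262, 0.0962]
ee_rot: [0.707, -0.001, 0.707, 0.001]
contact_force: [-0.9, -0.6, -3.8]
width: 0.0515
```

```bash
python3 weigh.py 3 placeA
```

```text
29.25 F [-0.62  0.01 -3.4 ] sd [0.47 0.4  0.35] effort [-0.000e+00 -4.350e+01 -2.153e+01  1.000e-02 -2.000e-02 -0.000e+00] [0. 0. 0. 0. 0. 0.] q [-0.553  0.346  1.766  0.     1.03  -2.125] pos [ 0.4988 -0.2262  0.0962]
```

>>> arm_command(series="0.01 0 0 0 0 0 -1;0 0 0 0 0 0 -1;0 0 0 0 0 0 -1;0 0 0 0 0 0 -1")

```text
clock: 29.63
position: [0.499, -0.2263, 0.0959]
ee_rot: [0.707, -0.001, 0.707, 0.0]
contact_force: [-1.8, 1.2, 4.5]
width: 0.0513
```

>>> arm_command(series="0.01 0 0 0 0 0 -1;0 0 0 0 0 0 -1;0 0 0 0 0 0 -1;0 0 0 0 0 0 -1")

```text
clock: 29.97
position: [0.499, -0.2263, 0.0959]
ee_rot: [0.707, -0.001, 0.707, 0.0]
contact_force: [-4.1, 0.5, 8.6]
width: 0.051
```

A is seated. Releasing and retreating.

>>> arm_command(series="-0.015 0 0 0 0 0 -1;0 0 0 0 0 0 -1;0 0 0 0 0 0 0.7;0 0 0 0 0 0 0.7;0 0 0 0 0 0 0.7;0 0 0 0 0 0 0.7;-0.1 0 0 0 0 0 0.7;-0.3 0 0 0 0 0 0.7;-0.35 0 0 0 0 0 0.7;-0.35 0 0 0 0 0 0.7")

```text
clock: 30.8
position: [0.4984, -0.226, 0.2072]
ee_rot: [0.707, -0.0, 0.707, 0.001]
contact_force: [1.2, -1.3, 0.2]
width: 0.0724
```

>>> arm_command(series="0 0.25 0 0 0 0 0.7;0 0.35 0 0 0 0 0.7;0 0.35 0 0 0 0 0.7;0 0.35 0 0 0 0 0.7;0 0.35 0 0 0 0 0.7;0 0.35 0 0 0 0 0.7;0 0.35 0 0 0 0 0.7;0 0.35 0 0 0 0 0.7;0 0.2 0 0 0 0 0.7;0 0 0 0 0 0 0.7;0 0 0 0 0 0 0.7;0 0 0 0 0 0 0.7")

```text
clock: 31.8
position: [0.4985, 0.0632, 0.2062]
ee_rot: [0.707, -0.001, 0.707, 0.0]
contact_force: [-0.1, 0.1, 0.1]
width: 0.0727
```

Run:
```python
from h import *
st=manip.get_state();print(st["clock"],st["position"],st["contact_force"])
t=get_image("top");s=get_image("side")
o=np.zeros((400,800,3),np.uint8);o[:,:277]=cv2.resize(t[150:280,395:485,::-1],(277,400));o[:,277:]=cv2.resize(s[100:200,290:421,::-1],(523,400))
cv2.imwrite("pics/w7.png",o)
g=t.min(2);m=np.zeros(g.shape,np.uint8);x0,x1,y0,y1=432,450,176,216;m[y0:y1,x0:x1]=(g[y0:y1,x0:x1]>115)
c=max(blobs(m,20),key=cv2.contourArea);r=cv2.minAreaRect(c);w=plane("top",cv2.boxPoints(r),.129);print("A label",r,w.mean(0).round(4))
gs=s.min(2);m=np.zeros(gs.shape,np.uint8);m[100:160,320:390]=gs[100:160,320:390]>110
for c in blobs(m,20):
    q=cv2.minAreaRect(c);print(q,tri("top",r[0],"side",q[0]))
T0=np.load("top.npy").astype(int);d=np.abs(t.astype(int)-T0).sum(2)
for n,(x,y) in dict(staple=(302,208),marker=(238,206),tape=(350,117),stapler=(286,123),mug=(406,117),ink=(230,125)).items(): print(n,(d[y-18:y+18,x-18:x+18]>90).mean().round(3))
```

```text
31.8 [0.4984792  0.06321121 0.20624917] [-0.05680608  0.14448426  0.06126782]
A label ((444.5, 197.0), (26.0, 9.0), 90.0) [ 0.5333 -0.2262  0.129 ]
staple 0.594
marker 0.618
tape 0.074
stapler 0.14
mug 0.0
ink 0.0
```

View pics/w7.png

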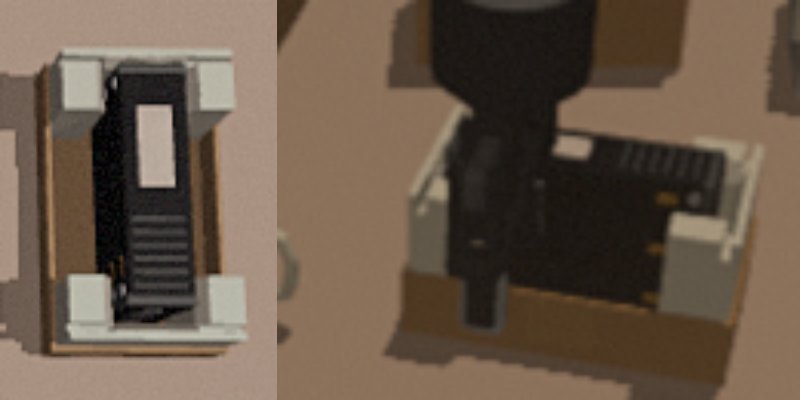

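A is square between the caps in the top panel, with its label at (0.533,−0.226) as expected. The gripper hides part of the side view, so I'll clear it for a final height and bystander check.

>>> arm_command(series="-0.05 0.25 -0.2 0 0 0 0.7;-0.05 0.3 -0.2 0 0 0 0.7;-0.05 0.3 -0.2 0 0 0 0.7;-0.05 0.3 -0.2 0 0 0 0.7;-0.05 0.3 -0.2 0 0 0 0.7;-0.05 0.3 -0.2 0 0 0 0.7;0 0.3 -0.2 0 0 0 0.7;0 0.3 -0.2 0 0 0 0.7;0 0.3 0 0 0 0 0.7;0 0.3 0 0 0 0 0.7;0 0.2 0 0 0 0 0.7;0 0 0 0 0 0 0.7")

```text
clock: 32.9
position: [0.3388, 0.3815, 0.2358]
ee_rot: [0.707, -0.0, 0.707, 0.002]
contact_force: [-0.1, -0.0, 1.2]
width: 0.0724
```

Run:
```python
from h import *
st=manip.get_state();print(st["clock"],st["position"],st["contact_force"])
t=get_image("top");s=get_image("side");cv2.imwrite("pics/end.png",np.hstack([t[90:280,180:500,::-1],s[90:280,180:500,::-1]]))
gs=s.min(2);m=np.zeros(gs.shape,np.uint8);m[120:155,322:385]=gs[120:155,322:385]>105
for c in blobs(m,15):
    q=cv2.minAreaRect(c);p,e=tri("top",(444.5,197),"side",q[0])
    if e<.01: print(q,p.round(4),e)
T0=np.load("top.npy").astype(int);d=np.abs(t.astype(int)-T0).sum(2)
for n,(x,y) in dict(staple=(302,208),marker=(238,206),tape=(350,117),stapler=(286,123),mug=(406,117),ink=(230,125)).items(): print(n,(d[y-18:y+18,x-12:x+12]>90).mean().round(3))
```

```text
32.9 [0.33884315 0.38149782 0.23576173] [-0.05135456 -0.04792756  1.23233147]
((356.6999816894531, 135.09999084472656), (21.213205337524414, 4.242640972137451), 8.13010311126709) [ 0.5337 -0.226   0.1298] 0.001458188731885757
staple 0.0
marker 0.0
tape 0.0
stapler 0.0
mug 0.0
ink 0.0
```

A's label stands at z = 0.130 (expected 0.130), and no bystander moved. Handing in.

```bash
python3 -c "
from rig import ticket;print(ticket.sign_off())"
```

```text
the job is handed in; nothing more can be done
None
```

I lifted and weighed the three cartridges, then stacked them in the carton with C on the floor, B on it and A on top. I handed the job in at about 33 s of the 72 s allowed; no verdict was reported.

| Cartridge | Measured weight | Mass | Layer |
|---|---|---|---|
| C | 8.6 N | about 0.87 kg | bottom |
| B | 5.7 N | about 0.58 kg | middle |
| A | 3.7 N | about 0.37 kg | top |

**Loads:** By these weights the bottom cartridge carries about 9.3 N (limit 10.7 N), and the top one presses with about 3.7 N (limit 4.7 N).

**Placement:** From the label positions, all three centres lie within about 3 mm of the carton's middle. The top label measured 0.130 m high, matching the expected 0.130 m. B and A each took some load from the tool before I released them; for C the scale showed only a slight loss of weight, and the pictures then showed it lying flat.

**Bystanders:** The six bystander regions in the top picture showed no change from the start.

**Checks that fell short:**
- The last picture could not be viewed because the limit of 12 was reached, so the final check was on numbers only.
- I judged levelness by eye from earlier side views and did not measure it.
- The wrist and top cameras disagreed by 2–3 mm on the carton's middle across its width, which is within the play.

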